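# Rock a seized stopper out of a flask

## Robot

A 7-joint arm with a two-finger parallel gripper is mounted at the origin on the work surface. World frame = base frame: x ahead of the robot, y to its left, z up, the work surface at z = 0. Lengths are in m, angles in degrees, forces in N, time in s.
With the tool pointing down it reaches from about 0.425 to 0.875 m from the base axis. Payload 4.7 kg.
Tool frame: the origin (TCP) lies at the very end of the fingers, on their centre line; the grasp point (between the pads) lies 19 mm behind it (env.grasp_offset is the distance from the TCP to the grasp point, in m); z points along the fingers, y is the line along which they close (so a half turn about z gives the same grasp; the last joint's range is limited). The gripper opens to 87 mm and grips with 3 to 60 N. Pads are 19 mm wide; open, the fingers measure 117 mm over their backs; the gripper's body (75 mm by 190 mm) begins 51 mm behind the grasp point.
Start: joints at [0.808, 18.392, -4.016, 83.108, 1.295, 78.541, -3.26], TCP at [0.65, -0, 0.223] pointing down, gripper open.
Joint ranges: [-163.93, 163.93], [-17.29, 119.83], [-79.2, 71.16], [3.27, 140.29], [-89.18, 269.18], [5.43, 117.66], [-154.24, 154.24]. Speed limits (degrees/s): [147.25, 147.25, 180, 180, 180, 180, 180].

## Interface

Orientations are given as [roll, pitch, yaw] about the fixed x, y, z axes, in that order (R = Rz(yaw) Ry(pitch) Rx(roll)).
In Python, from cell import env gives the robot as it stands. The module is installed in compiled form; this text tells all that it offers.
- The arm moves only by the tool drive_tool, never from a script. Its argument "moves" is one flat list of numbers, 5 for each row, row after row: the shift along the tool's x, y, z in units of 40 mm (1.0 is 40 mm), then the turn about the tool's z in units of 10 degrees (1.0 is 10 degrees), then the finger opening in mm, from 0 to 87. A call has 1 to 5 rows; each row is the pose to reach, as a shift and turn from the pose commanded when the call began, along the tool's axes at that moment; what a row does not reach only later rows make up. A row lasts 1/8 s, in which the tool goes at most 62.5 mm and 10.7 degrees, less where a joint would pass 70% of its speed; a pose out of reach is approached as far as the arm can. A call with a gripper value outside its range is refused whole. The fingers move at their own pace and stop on an object; "squeeze" is the grip in N (left out, the last holds). Time passes only in rows, so rows that repeat a pose let the fingers close. It gives the time, the measured TCP pose, the force, the opening and the grip force at its end, in the units of the state.
- env.get_obs(): the state, without advancing time (a new reading comes with each control period).
- env.read_camera(name): name is "scene" or "side" or "wrist"; returns (picture, depth): 420x560x3 uint8, red, green, blue; 420x560 float32, m along the optical axis (not along the pixel's ray), 0 where there is no reading.
- env.camera_model(name): a dict with "K" (3x3 intrinsics, pixels), "rvec" (rotation vector, rad) and "tvec" (3), from world to camera coordinates, as OpenCV has them; the wrist camera has in their place "tool_from_camera" (4x4, takes a point from camera to tool coordinates, whose origin is the TCP and whose axes are the flange's). Camera axes: x right, y down, z forward; pixel columns grow to the right and rows downward; lengths in m; the calibration is good to about 2 mm. A picture is of the moment at which its call begins: read the wrist's pose just before it. camera_model takes no time and is no camera call.
- env.sign_off(): hands the job in; it is judged then, once.
The state is a dict: "time_s": time; "qpos": joint angles; "joint_velocities": joint speeds; "effort": joint torques, N m; "tool_pos": TCP position; "tool_rot": TCP orientation; "force": force on the tool from outside, world axes, zero at the start; "wrist_torque": the same for the moment, N m; "grip_width": finger opening in m; "grasp_force": force on a finger pad.
Only numpy, scipy, OpenCV 4.12 (cv2) and the standard library are available. Lean on these libraries where they do the work, as an engineer would, in place of code of your own. Each camera call takes 0.05 s, during which the arm holds its last target. There are 200 camera calls.

## Task

The white stopper of the round flask in the heating mantle has seized on two hidden, opposite sides of the neck: feel which way it gives, and work it out by rocking it side to side while pulling up gently, for a straight or hard pull only drags the flask up out of its well, which must not happen (a few millimetres at most). Then set the stopper down in the flat steel tray without dropping it. Leave the flask down in its well, and the other flask, the beaker and the bottles where they are.

Things in the scene. Friction and masses are not known exactly. Their poses are not given: they have to be found in the camera images.
- stopper_tab (a point): centre of the flat grip tab of the seized white plastic stopper (a tapered plug with a round flange and a flat tab on top, 108 mm tall in all, 130 g). The tab is 18 mm thick along this point's x, 56 mm wide along its y and 50 mm tall; its top is 25 mm above this point, the flange (60 mm diameter, 8 mm thick) begins 25 mm below it, and the foot of the plug is 83 mm below it. z is the stopper's axis, up
- stopper_foot (a point): centre of the flat foot of the plug (34 mm diameter, widening to 41 mm at the flange, 50 mm higher); the stopper can stand on it. Seated, the foot is 40 mm below the flask's mouth and the flange 10 mm above it. The plug sticks at two opposite sides of the neck; which cannot be seen. Rocked 12 degrees each way towards them under a light pull, it walks up 2 to 5 mm a swing; rocked across them, it hardly walks
- mouth (a point): where the centre of the mouth of the clear round flask is when the flask is fully down, 165 mm above the table (fixed to the mantle; its x and y axes mean nothing). Neck 66 mm outside, 54 mm inside. The plug is gripped 12 mm below the mouth, until its foot is past that, about 30 mm of travel; in the neck it can be tilted some 12 degrees any way
- flask (a joint): how far the flask has been lifted in its well, m: 0 is fully down, 0.04 the stop. It is held down with about 14 N of weight and spring, and settles back by itself. The flask also turns in the well, so twisting the stopper only turns the flask
- mantle: white round heating mantle that holds the flask, fixed, 160 mm diameter, 78 mm tall; origin under its centre on the table, z up; its control panel faces its -x and stands out to 89 mm from the centre
- tray: flat open steel tray, fixed, 200 mm (x) by 160 mm (y), rim 16 mm high, floor 4 mm thick; origin under its centre
- spare_flask: another flask, conical, 104 mm diameter at the foot, with a ball stopper, 147 mm tall; a bystander; origin under its centre
- beaker: empty clear beaker, 76 mm diameter, 95 mm tall; a bystander; origin under its centre
- reagent: amber bottle, 72 mm diameter, 150 mm tall; a bystander; origin under its centre
- wash: white bottle, 64 mm diameter, 160 mm tall; a bystander; origin under its centre
Not all that is in view belongs to the job. What is shaped like the part that bears stopper_tab but blue is not meant. Leave any pink look-alike of the mantle alone.

How it is judged:
By the outcome, as a careful person would: the job done as asked, in the order asked, and still so for the second after the job is handed in, with the robot touching nothing.
It also fails if it takes over 64 s, if anything falls off the work surface, if the arm or the gripper's body presses on something with over 40 N, if the wrist force passes 120 N, or if a joint passes its speed limit or range.

## Working session

There is one attempt and no reset: what is moved stays moved. The work goes in short steps, Python scripts to look and compute and a tool call to move; the robot and the scene stay as the last step left them, time stands still between calls to the robot, and variables do not carry over. Pictures are saved under pics/ and viewed, at most 10 in all, crops included, and the job is handed in when it is done.

Besides the shell and the picture viewer there is one more tool, called after "Request:" as name(argument=value, ...) on one line, values as JSON. drive_tool: Moves the arm, as the interface text tells. Its arguments: {"type":"object","properties":{"moves":{"type":"array","items":{"type":"number"}},"squeeze":{"type":"number"}},"required":["moves"]}

```bash
mkdir -p pics; cat > h.py <<'E'
import numpy as np,cv2
from cell import env
def cam(n):
    m=env.camera_model(n);R=cv2.Rodrigues(np.array(m["rvec"],float))[0];return np.array(m["K"]),R,np.array(m["tvec"],float).ravel()
def pts(n,depth):
    K,R,t=cam(n);v,u=np.mgrid[:depth.shape[0],:depth.shape[1]]
    c=np.stack([(u-K[0,2])/K[0,0]*depth,(v-K[1,2])/K[1,1]*depth,depth],-1)
    return (c-t)@R
def plane(n,u,v,z):
    K,R,t=cam(n);d=R.T@np.linalg.inv(K)@[u,v,1];o=-R.T@t;return o+d*(z-o[2])/d[2]
E
python3 - <<'E'
from h import *
for n in("scene","side"):
    p,d=env.read_camera(n);cv2.imwrite(f"pics/{n}.png",p[...,::-1]);np.savez(f"{n}.npz",p=p,d=d)
    K,R,t=cam(n);print(n,-R.T@t,K[0,0])
E
```

```text
scene [ 1.04264919 -0.05045948  0.99221149] 395.89463777821345
side [-0.0308146  -0.73595619  0.63193766] 387.90628884156257
```

View pics/scene.png

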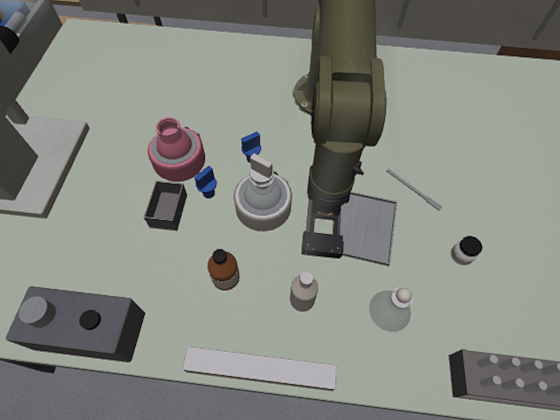

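View pics/side.png

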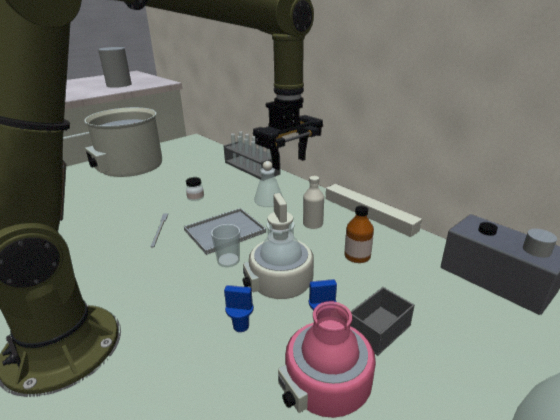

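The white stopper is at scene (262,168) and side (280,207), in the white mantle. The blue tabs at scene (251,145) and (206,180) and the pink mantle at (175,150) are decoys. The tray is at scene (367,228). The beaker shows only in side, at (227,245).

```bash
python3 - <<'E'
from h import *
S={}
for n,(u,v) in dict(scene=(262,168),side=(280,207)).items():
    f=np.load(n+".npz");p,d=f["p"],f["d"];P=pts(n,d);S[n]=P
    m=np.zeros(d.shape,bool);m[v-40:v+40,u-40:u+40]=1
    hsv=cv2.cvtColor(p,cv2.COLOR_RGB2HSV)
    for lo,hi in((.190,.224),(.224,.245)):
        k=m&(d>0)&(P[...,2]>lo)&(P[...,2]<hi)&(hsv[...,1]<60)
        q=P[k];print(n,lo,len(q),q.mean(0).round(4),q.min(0).round(4),q.max(0).round(4))
        if len(q)>5:
            r=cv2.minAreaRect((q[:,:2]*1000).astype(np.float32));print(r)
    # mantle rim
    k=(d>0)&(abs(P[...,2]-.078)<.004)&(hsv[...,1]<60)
    mm=np.zeros_like(k);mm[v-10:v+110,u-60:u+60]=1
    q=P[k&mm];print("rim",len(q),q.min(0),q.max(0))
    c=p[v-45:v+75,u-80:u+80];cv2.imwrite(f"pics/c_{n}.png",cv2.resize(c[...,::-1],None,fx=2.5,fy=2.5,interpolation=3)) 
a,b=[cv2.imread(f"pics/c_{n}.png") for n in S];cv2.imwrite("pics/crop.png",np.hstack([a,b]))
for nm,n,u,v,z in [("tray1","scene",345,258,.016),("tray2","scene",391,264,.016),("tray3","scene",396,198,.016),("tray","side",225,230,.004),("beaker","side",227,232,.095),("beakfoot","side",229,263,0),("wash","scene",307,278,.16),("reag","scene",219,256,.15),("spare","scene",402,295,.14)]: print(nm,plane(n,u,v,z).round(3))
for c in((185,230),(225,211),(265,232),(223,249)): print("tray corner",plane("side",*c,.016).round(3))
E
```

```text
scene 0.19 176 [ 0.4911 -0.1519  0.2075] [ 0.4771 -0.1802  0.1902] [ 0.5027 -0.1264  0.2238]
((490.3092041015625, -154.55758666992188), (55.68232345581055, 13.826168060302734), 76.5919189453125)
scene 0.224 169 [ 0.4857 -0.1518  0.2319] [ 0.4655 -0.1789  0.224 ] [ 0.5024 -0.1264  0.2362]
((484.16351318359375, -152.3573760986328), (53.94535827636719, 18.803329467773438), 61.126220703125)
rim 914 [ 0.4120188  -0.29850677  0.07402561] [ 0.73020164 -0.07577905  0.08199974]
side 0.19 181 [ 0.4748 -0.1573  0.2081] [ 0.4594 -0.1803  0.1901] [0.6051 0.0122 0.2239]
((531.1559448242188, -83.61222076416016), (233.483642578125, 26.15789794921875), 52.49203872680664)
side 0.224 108 [ 0.4756 -0.156   0.229 ] [ 0.4603 -0.1802  0.2244] [ 0.4937 -0.1258  0.2315]
((478.27532958984375, -152.85911560058594), (57.16365051269531, 17.283660888671875), 64.34123992919922)
rim 979 [ 0.39535298 -0.2988721   0.07400873] [0.74545712 0.04156632 0.08196388]
tray1 [0.614 0.086 0.016]
tray2 [0.616 0.207 0.016]
tray3 [0.408 0.227 0.016]
tray [0.504 0.131 0.004]
beaker [ 0.424 -0.006  0.095]
beakfoot [ 0.419 -0.009  0.   ]
wash [ 0.735 -0.016  0.16 ]
reag [ 0.703 -0.219  0.15 ]
spare [0.741 0.197 0.14 ]
tray corner [0.406 0.198 0.016]
tray corner [0.56  0.211 0.016]
tray corner [0.573 0.024 0.016]
tray corner [0.433 0.037 0.016]
```

View pics/crop.png

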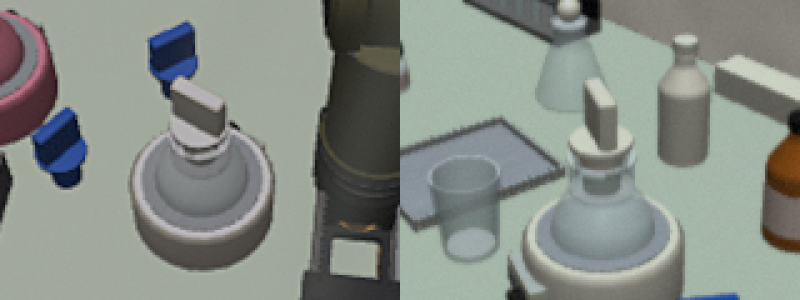

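The crops confirm that the white tab on the round flask in the white mantle is the one. The tab centre is near (0.481,-0.153), with its wide side along about 62°.

```bash
cat >> h.py <<'E'
from scipy.spatial.transform import Rotation as Ro
def rel(target,closing):
    """tool-frame shift units and turn units to put grasp TCP at target, tool y along closing deg (mod 180)"""
    o=env.get_obs();R=Ro.from_euler("xyz",o["tool_rot"],degrees=True).as_matrix()
    s=R.T@(np.array(target)-o["tool_pos"])/.04
    y=np.degrees(np.arctan2(R[1,1],R[0,1]));w=(closing-y+90)%180-90
    return s.round(3),(-w if R[2,2]<0 else w)/10,y,o["tool_pos"],o["tool_rot"],o["qpos"]
E
python3 -c "
from h import *
print(*rel([.481,-.153,.27],-28),sep='\n')
o=env.get_obs();print(o['force'],o['wrist_torque'],o['time_s'])"
```

```text
[-3.823 -4.215 -1.203]
2.799903083243506
-0.0009691675649393073
[ 6.49504646e-01 -7.50850172e-05  2.21584157e-01]
[-1.79901461e+02  7.30236093e-03  8.99990434e+01]
[ 0.8072829  18.43455836 -4.01324952 83.16669321  1.2961039  78.54257176
 -3.26130226]
[ 1.09289046  0.94065774 -0.83134747] [ 0.03466296 -0.00122765 -0.01140672] 0.1
```

Request:
drive_tool(moves=[0,0,-1.4,0,60,-1.3,-1.4,-1.4,0.9,60,-2.6,-2.8,-1.4,1.8,60,-3.8,-4.2,-1.4,2.8,60,-3.8,-4.2,-1.4,2.8,60], squeeze=15)

```text
time_s: 0.72
tool_pos: [0.4794, -0.1545, 0.2784]
tool_rot: [-180.0, 0.0, 61.7]
force: [-0.1, -0.5, 1.0]
grip_width: 0.0603
grasp_force: 0.0
```

```bash
cat >> h.py <<'E'
def wrist():
    o=env.get_obs();p,d=env.read_camera("wrist");m=env.camera_model("wrist");K=np.array(m["K"]);T=np.array(m["tool_from_camera"])
    R=Ro.from_euler("xyz",o["tool_rot"],degrees=True).as_matrix()
    v,u=np.mgrid[:d.shape[0],:d.shape[1]];c=np.stack([(u-K[0,2])/K[0,0]*d,(v-K[1,2])/K[1,1]*d,d],-1)
    return p,d,(c@T[:3,:3].T+T[:3,3])@R.T+o["tool_pos"]
E
python3 - <<'E'
from h import *
p,d,P=wrist();cv2.imwrite("pics/w1.png",p[...,::-1])
s=cv2.cvtColor(p,cv2.COLOR_RGB2HSV)
for lo,hi in((.226,.245),(.172,.19)):
    k=(d>0)&(P[...,2]>lo)&(P[...,2]<hi)&(s[...,1]<70)&(s[...,2]>90)&(np.hypot(P[...,0]-.481,P[...,1]+.153)<.06)
    q=P[k];print(len(q),q.mean(0) if len(q) else 0)
    if len(q): print(cv2.minAreaRect((q[:,:2]*1000).astype(np.float32)))
print(*rel([.481,-.153,.19],-28),sep='\n')
E
```

```text
1793 [ 0.48025255 -0.15084204  0.23273575]
((479.74365234375, -151.72607421875), (53.158992767333984, 18.00889015197754), 64.1541748046875)
2126 [ 0.4816568  -0.14932227  0.18311673]
((480.6350402832031, -150.273193359375), (56.55693817138672, 59.51870346069336), 63.093997955322266)
[0.185 0.042 2.218]
-0.050182951958848324
-28.501829519588487
[ 0.47622447 -0.15852334  0.27873373]
[-179.92934243    0.1842499    61.4983977 ]
[ 10.22434332  -0.96373792   4.97588256  98.77839244   0.24888447
  82.29294195 -13.33588838]
```

View pics/w1.png

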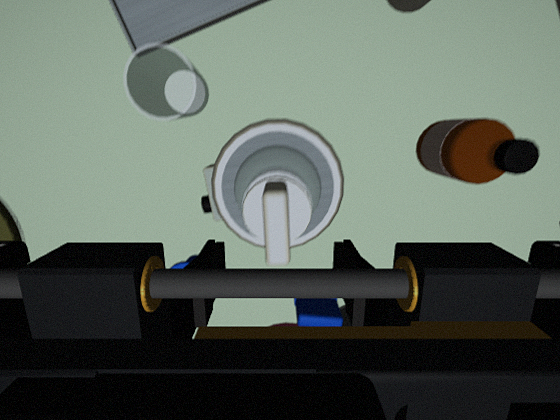

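The tab top is centred near pixel (276,230) between the fingers, at (0.480,-0.151) and about 64°. I'm descending.

Request:
drive_tool(moves=[0,0,1.0,-0.2,60,0,0,2.15,-0.2,60,0,0,2.15,-0.2,60,0,0,2.15,-0.2,60])

```text
time_s: 1.27
tool_pos: [0.4829, -0.1521, 0.194]
tool_rot: [179.9, -0.0, 64.0]
force: [-0.1, -0.2, 0.5]
grip_width: 0.0607
grasp_force: 0.0
```

```bash
python3 -c "
from h import *
print(*rel([.480,-.151,.191],-26),sep='\n')
print(env.get_obs()['time_s'],env.get_obs()['force'])"
```

```text
[-0.007 -0.077  0.075]
0.0013753387842598385
-25.9862466121574
[ 0.48290385 -0.15209819  0.19400809]
[ 1.79908099e+02 -1.82849416e-02  6.40137827e+01]
[ 10.06966672   1.7812901    4.50096008 105.73720362  -0.14635167
  72.39334814 -11.37373098]
1.275 [-0.09474385 -0.18740849  0.46947896]
```

Request:
drive_tool(moves=[0,-0.05,0.05,0,24,0,-0.05,0.05,0,10,0,-0.05,0.05,0,10,0,-0.05,0.05,0,10,0,-0.05,0.05,0,10], squeeze=15)

```text
time_s: 1.9
tool_pos: [0.4802, -0.1512, 0.1907]
tool_rot: [180.0, -0.0, 64.0]
force: [-0.5, 0.5, 1.3]
grip_width: 0.0179
grasp_force: 3.8
```

Request:
drive_tool(moves=[0.12,0,0,0,10,0.12,0,0,0,10,0.12,0,0,0,10])

```text
time_s: 2.28
tool_pos: [0.4818, -0.1488, 0.1906]
tool_rot: [180.0, 0.2, 63.9]
force: [-0.9, -4.0, 0.3]
grip_width: 0.0178
grasp_force: 15.0
```

Request:
drive_tool(moves=[-0.12,0.12,0,0,10,-0.12,0.12,0,0,10,-0.12,0.12,0,0,10])

```text
time_s: 2.65
tool_pos: [0.4827, -0.1503, 0.1903]
tool_rot: [-179.6, -0.1, 64.1]
force: [-6.4, 4.9, 5.0]
grip_width: 0.0179
grasp_force: 15.0
```

Request:
drive_tool(moves=[0.15,-0.12,0,0,10,0.32,-0.12,-0.04,0,10,0.32,-0.12,-0.04,0,10,0.32,-0.12,-0.04,0,10])

```text
time_s: 3.15
tool_pos: [0.4846, -0.1432, 0.1908]
tool_rot: [-180.0, 0.3, 63.9]
force: [-1.9, -7.4, -5.3]
grip_width: 0.0179
grasp_force: 15.0
```

Request:
drive_tool(moves=[-0.3,0,0,0,10,-0.64,0,0,0,10,-0.64,0,0,0,10,-0.64,0,0,0,10])

```text
time_s: 3.65
tool_pos: [0.4755, -0.1586, 0.1915]
tool_rot: [-179.9, -0.3, 64.2]
force: [2.4, 5.2, -4.0]
grip_width: 0.0178
grasp_force: 15.0
```

Request:
drive_tool(moves=[0.35,0,0,0,10,0.72,0,-0.02,0,10,0.72,0,-0.02,0,10,0.35,0,-0.02,0,10,0,0,-0.02,0,10])

```text
time_s: 4.28
tool_pos: [0.4758, -0.1577, 0.1933]
tool_rot: [-179.9, -0.5, 64.2]
force: [3.8, 12.6, -0.7]
grip_width: 0.0179
grasp_force: 15.0
```

Request:
drive_tool(moves=[0,0,0,0,10,0.36,0,0,0,10,0.72,0,0,0,10,0.72,0,0,0,10])

```text
time_s: 4.78
tool_pos: [0.4866, -0.1399, 0.193]
tool_rot: [179.9, 0.3, 63.9]
force: [-3.8, -6.3, -0.1]
grip_width: 0.018
grasp_force: 15.0
```

Request:
drive_tool(moves=[-0.36,0,0,0,10,-0.36,0,0,0,10,-0.36,0,0,0,10])

```text
time_s: 5.15
tool_pos: [0.4813, -0.1489, 0.1935]
tool_rot: [180.0, -0.1, 64.0]
force: [-0.9, 3.3, 3.9]
grip_width: 0.0178
grasp_force: 15.0
```

Request:
drive_tool(moves=[0.36,0,-0.05,0,10,0.36,0,-0.05,0,10,0,0,-0.05,0,10,-0.36,0,-0.05,0,10,-0.36,0,-0.05,0,10])

```text
time_s: 5.78
tool_pos: [0.4754, -0.159, 0.1947]
tool_rot: [-179.9, -0.3, 64.1]
force: [2.9, 8.5, -1.1]
grip_width: 0.0176
grasp_force: 15.0
```

Request:
drive_tool(moves=[0.36,0,-0.05,0,10,0.72,0,-0.05,0,10,0.72,0,-0.05,0,10,0.36,0,-0.05,0,10,0.36,0,-0.05,0,10])

```text
time_s: 6.4
tool_pos: [0.481, -0.1491, 0.197]
tool_rot: [-180.0, -0.1, 64.0]
force: [0.0, 2.1, -3.7]
grip_width: 0.0179
grasp_force: 15.0
```

```bash
python3 - <<'E'
from h import *
f=np.load("side.npz");p,d=env.read_camera("side");P=pts("side",d);P0=pts("side",f["d"])
a=f["p"][185:275,235:325];b=p[185:275,235:325]
cv2.imwrite("pics/cmp1.png",cv2.resize(np.hstack([a,b])[...,::-1],None,fx=4.4,fy=4.4,interpolation=2))
E
```

```text
(no output)
```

View pics/cmp1.png

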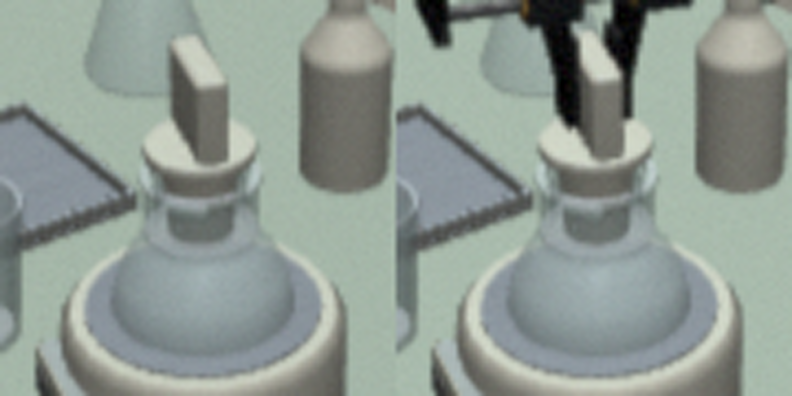

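The left crop is before, the right now. The flange rim (about row 190) and plug foot (about row 240) hardly differ, so I'll quantify the rise.

```bash
cat >> h.py <<'E'
def shift(p,box,ref="side"):
    """sub-pixel shift of a patch between reference picture and p"""
    x0,x1,y0,y1=box;g=lambda a:cv2.resize(cv2.cvtColor(a,cv2.COLOR_RGB2GRAY),None,fx=8,fy=8,interpolation=cv2.INTER_CUBIC)
    a=g(np.load(ref+".npz")["p"][y0:y1,x0:x1]);m=10;b=g(p[y0-m:y1+m,x0-m:x1+m])
    r=cv2.matchTemplate(b,a,cv2.TM_CCOEFF_NORMED);_,s,_,l=cv2.minMaxLoc(r);return (l[0]/8-m,l[1]/8-m,round(s,3))
def rise():
    p,d=env.read_camera("side")
    K,R,t=cam("side");pr=lambda X:(lambda c:(K@(c/c[2]))[:2])(R@np.array(X)+t)
    print("px/10mm",pr([.48,-.152,.18])-pr([.48,-.152,.19]))
    print("flange",shift(p,(266,294,218,230)),"plug",shift(p,(272,290,226,242)),"flask",shift(p,(255,310,245,275)),"mantle",shift(p,(248,318,262,295)));return p
E
python3 -c "
from h import *
rise();print(env.get_obs()['force'],env.get_obs()['tool_pos'])"
```

```text
px/10mm [0.08068152 3.7541199 ]
flange (0.0, -1.0, 0.978) plug (0.0, 0.0, 0.994) flask (0.0, 0.0, 0.996) mantle (0.0, 0.0, 0.998)
[-0.48960379  2.36418083 -2.53817344] [ 0.48107415 -0.1490668   0.19697724]
```

Request:
drive_tool(moves=[-0.4,0,0,0,10,-0.4,0,0,0,10,0,0,0,0,10,0.4,0,0,0,10,0.4,0,0,0,10], squeeze=30)

```text
time_s: 7.12
tool_pos: [0.4866, -0.1401, 0.1971]
tool_rot: [179.9, 0.5, 63.9]
force: [-4.5, -7.2, -1.2]
grip_width: 0.0179
grasp_force: 30.0
```

Request:
drive_tool(moves=[-0.4,0,-0.03,0,10,-0.8,0,-0.03,0,10,-0.8,0,-0.03,0,10,-0.4,0,-0.03,0,10,0,0,-0.03,0,10])

```text
time_s: 7.75
tool_pos: [0.4864, -0.1405, 0.1983]
tool_rot: [179.9, 0.5, 63.8]
force: [-7.7, -13.8, -2.0]
grip_width: 0.0181
grasp_force: 30.0
```

Request:
drive_tool(moves=[0,0,-0.05,0,10,-0.4,0,-0.05,0,10,-0.4,0,-0.05,0,10])

```text
time_s: 8.12
tool_pos: [0.4809, -0.1488, 0.1998]
tool_rot: [-180.0, -0.1, 64.0]
force: [-0.0, 3.7, -6.4]
grip_width: 0.0179
grasp_force: 30.0
```

```bash
python3 -c "
from h import *
p=rise();print(env.get_obs()['force'],env.get_obs()['tool_pos'])
p,d,P=wrist()
s=cv2.cvtColor(p,cv2.COLOR_RGB2HSV)
k=(d>0)&(P[...,2]>.17)&(P[...,2]<.205)&(s[...,1]<70)&(s[...,2]>90)&(np.hypot(P[...,0]-.481,P[...,1]+.151)<.033)
print(k.sum(),np.percentile(P[k],[10,50,90],axis=0))"
```

```text
px/10mm [0.08068152 3.7541199 ]
flange (-0.25, -1.875, 0.955) plug (-0.125, 0.0, 0.992) flask (0.0, 0.0, 0.996) mantle (0.0, 0.0, 0.998)
[-0.44422331  2.95082614 -6.85462038] [ 0.48102107 -0.14874853  0.19978159]
1789 [[ 0.46212727 -0.15408164  0.18666114]
 [ 0.49128356 -0.1355184   0.18764444]
 [ 0.50534014 -0.1250789   0.18856648]]
```

Request:
drive_tool(moves=[-0.25,0,0,0,10,-0.45,0,0,0,10,-0.45,0,0,0,10,-0.2,0,0,0,10,0,0,0,0,10])

```text
time_s: 8.85
tool_pos: [0.4804, -0.1519, 0.2005]
tool_rot: [179.9, 0.3, 64.0]
force: [-1.9, -4.1, -2.4]
grip_width: 0.0185
grasp_force: 30.0
```

Request:
drive_tool(moves=[0.25,0,0,0,10,0.45,0,0,0,10,0.45,0,0,0,10,0.2,0,0,0,10,0,0,0,0,10])

```text
time_s: 9.48
tool_pos: [0.4814, -0.1484, 0.2006]
tool_rot: [-180.0, -0.2, 64.0]
force: [-0.3, 5.4, -0.9]
grip_width: 0.0179
grasp_force: 30.0
```

Request:
drive_tool(moves=[-0.25,0,-0.04,0,10,-0.45,0,-0.06,0,10,-0.45,0,-0.06,0,10,-0.2,0,-0.06,0,10,0,0,-0.06,0,10])

```text
time_s: 10.1
tool_pos: [0.4803, -0.1514, 0.202]
tool_rot: [-180.0, 0.2, 64.0]
force: [-1.8, -5.0, -7.7]
grip_width: 0.0177
grasp_force: 30.0
```

Request:
drive_tool(moves=[0.25,0,-0.02,0,10,0.45,0,-0.04,0,10,0.45,0,-0.04,0,10,0.2,0,-0.04,0,10,0,0,-0.04,0,10])

```text
time_s: 10.72
tool_pos: [0.4809, -0.1482, 0.2034]
tool_rot: [-179.9, -0.2, 64.0]
force: [1.3, 5.6, -9.9]
grip_width: 0.0178
grasp_force: 30.0
```

Request:
drive_tool(moves=[-0.25,0,-0.02,0,10,-0.45,0,-0.04,0,10,-0.45,0,-0.04,0,10,-0.2,0,-0.04,0,10,0,0,-0.04,0,10])

```text
time_s: 11.35
tool_pos: [0.4802, -0.1516, 0.2057]
tool_rot: [180.0, 0.2, 64.0]
force: [-2.5, -5.4, -7.3]
grip_width: 0.0176
grasp_force: 30.0
```

```bash
cat >> h.py <<'E'
def fl():
    o=env.get_obs();p,d,P=wrist();s=cv2.cvtColor(p,cv2.COLOR_RGB2HSV);z=o["tool_pos"][2]
    k=(d>0)&(P[...,2]>z-.025)&(P[...,2]<z+.008)&(s[...,1]<70)&(s[...,2]>90)&(np.hypot(P[...,0]-o["tool_pos"][0],P[...,1]-o["tool_pos"][1])<.033)
    print("flange top",k.sum(),np.median(P[k],axis=0),o["tool_pos"],o["force"],o["time_s"])
E
python3 -c "
from h import *
rise();fl()"
```

```text
px/10mm [0.08068152 3.7541199 ]
flange (0.25, -2.25, 0.944) plug (0.0, -0.375, 0.925) flask (0.0, 0.0, 0.996) mantle (0.0, 0.0, 0.998)
flange top 2103 [ 0.49198676 -0.13755266  0.19080843] [ 0.48065157 -0.15093067  0.20584348] [-1.63105745 -4.21561196 -8.07051271] 11.4
```

Request:
drive_tool(moves=[0,0,0,0,30,0,0,0.2,0,30,0,0,0.2,0,10,0,0,0.18,0,10,0,0,0.13,0,10], squeeze=40)

```text
time_s: 12.08
tool_pos: [0.4803, -0.1495, 0.1994]
tool_rot: [-179.9, 0.0, 64.0]
force: [1.2, -0.5, -12.1]
grip_width: 0.0177
grasp_force: 39.9
```

Request:
drive_tool(moves=[0.3,0,0,0,10,0.6,0,0.02,0,10,0.6,0,0.02,0,10,0.6,0,0.02,0,10])

```text
time_s: 12.58
tool_pos: [0.4885, -0.1354, 0.1991]
tool_rot: [-180.0, 0.6, 63.7]
force: [-6.3, -11.7, -3.2]
grip_width: 0.0178
grasp_force: 40.0
```

Request:
drive_tool(moves=[-0.4,0,-0.06,0,10,-0.8,0,-0.06,0,10,-1.2,0,-0.04,0,10,-1.2,0,-0.04,0,10,-1.2,0,-0.04,0,10])

```text
time_s: 13.2
tool_pos: [0.473, -0.1637, 0.2023]
tool_rot: [-179.9, -0.6, 64.3]
force: [3.7, 12.7, -0.5]
grip_width: 0.018
grasp_force: 40.0
```

Request:
drive_tool(moves=[0.4,0,-0.06,0,10,0.8,0,-0.08,0,10,1.2,0,-0.06,0,10,1.2,0,-0.06,0,10,0.8,0,-0.08,0,10])

```text
time_s: 13.82
tool_pos: [0.4841, -0.1405, 0.2047]
tool_rot: [-179.8, -0.2, 64.0]
force: [1.5, 10.0, -1.6]
grip_width: 0.0177
grasp_force: 40.0
```

Request:
drive_tool(moves=[-0.4,0,-0.04,0,10,-0.8,0,-0.04,0,10,-0.8,0,-0.04,0,10,-0.4,0,-0.06,0,10,-0.2,0,-0.06,0,10])

```text
time_s: 14.45
tool_pos: [0.4799, -0.1533, 0.208]
tool_rot: [179.9, 0.4, 63.9]
force: [-6.4, -9.7, 2.6]
grip_width: 0.018
grasp_force: 40.0
```

```bash
python3 -c "
from h import *
rise();fl()"
```

```text
px/10mm [0.08068152 3.7541199 ]
flange (0.625, -3.875, 0.926) plug (0.0, -0.375, 0.692) flask (0.0, 0.0, 0.996) mantle (0.0, 0.0, 0.998)
flange top 2011 [ 0.49230179 -0.13870725  0.19814775] [ 0.48012662 -0.15290396  0.20802326] [-4.56799947 -7.44725848  2.0670726 ] 14.5
```

The stopper now walks up about 2.4 mm a swing with no shift of the flask, so this is the axis it gives along.

Request:
drive_tool(moves=[0.4,0,-0.06,0,10,0.7,0,-0.08,0,10,0.7,0,-0.08,0,10,0.3,0,-0.1,0,10,-0.1,0,-0.1,0,10])

```text
time_s: 15.18
tool_pos: [0.4804, -0.1479, 0.2115]
tool_rot: [-179.9, -0.5, 64.2]
force: [2.2, 12.6, 0.7]
grip_width: 0.0176
grasp_force: 40.4
```

Request:
drive_tool(moves=[-0.3,0,-0.05,0,10,-0.4,0,-0.05,0,10,-0.4,0,-0.05,0,10,0,0,-0.08,0,10,0.3,0,-0.08,0,10])

```text
time_s: 15.8
tool_pos: [0.483, -0.1455, 0.214]
tool_rot: [-180.0, 0.4, 63.9]
force: [-6.8, -8.5, -2.8]
grip_width: 0.0178
grasp_force: 40.0
```

Request:
drive_tool(moves=[0.4,0,-0.05,0,10,0.5,0,-0.05,0,10,0.5,0,-0.05,0,10,0.1,0,-0.08,0,10,-0.3,0,-0.08,0,10])

```text
time_s: 16.42
tool_pos: [0.4802, -0.1486, 0.2173]
tool_rot: [-179.9, -0.5, 64.2]
force: [1.4, 11.7, -3.4]
grip_width: 0.0178
grasp_force: 40.0
```

```bash
python3 -c "
from h import *
rise();fl()"
```

```text
px/10mm [0.08068152 3.7541199 ]
flange (-0.5, -7.375, 0.916) plug (-0.5, -0.25, 0.529) flask (0.0, 0.0, 0.996) mantle (0.0, 0.0, 0.998)
flange top 1661 [ 0.48989001 -0.13785653  0.20503859] [ 0.47957235 -0.15024175  0.21771771] [ 0.72550154  9.46895968 -2.80793085] 16.475
```

Request:
drive_tool(moves=[-0.3,0,-0.05,0,10,-0.5,0,-0.05,0,10,-0.5,0,-0.05,0,10,-0.1,0,-0.09,0,10,0.3,0,-0.09,0,10])

```text
time_s: 17.15
tool_pos: [0.4828, -0.1456, 0.2208]
tool_rot: [-180.0, 0.4, 63.9]
force: [-7.6, -8.9, -5.3]
grip_width: 0.0176
grasp_force: 40.0
```

Request:
drive_tool(moves=[0.3,0,-0.05,0,10,0.4,0,-0.05,0,10,0.4,0,-0.05,0,10,0,0,-0.09,0,10,-0.4,0,-0.09,0,10])

```text
time_s: 17.77
tool_pos: [0.4783, -0.1529, 0.2243]
tool_rot: [-179.9, -0.4, 64.1]
force: [2.4, 11.4, -7.0]
grip_width: 0.0175
grasp_force: 40.0
```

Request:
drive_tool(moves=[-0.3,0,-0.05,0,10,-0.4,0,-0.05,0,10,-0.4,0,-0.05,0,10,0,0,-0.09,0,10,0.2,0,-0.09,0,10])

```text
time_s: 18.4
tool_pos: [0.4813, -0.1527, 0.2306]
tool_rot: [179.7, 0.3, 64.0]
force: [-4.1, -7.8, 8.1]
grip_width: 0.0176
grasp_force: 40.0
```

```bash
python3 -c "
from h import *
p=rise();fl();cv2.imwrite('pics/s2.png',cv2.resize(p[165:315,200:360,::-1],None,fx=4,fy=4))"
```

```text
px/10mm [0.08068152 3.7541199 ]
flange (0.875, -10.0, 0.731) plug (1.375, -0.375, 0.476) flask (0.0, 0.0, 0.996) mantle (0.0, 0.0, 0.998)
flange top 2240 [ 0.49447016 -0.1380841   0.21730003] [ 0.4816134  -0.15199939  0.23065686] [-3.04561668 -6.27017629  6.19093476] 18.45
```

View pics/s2.png

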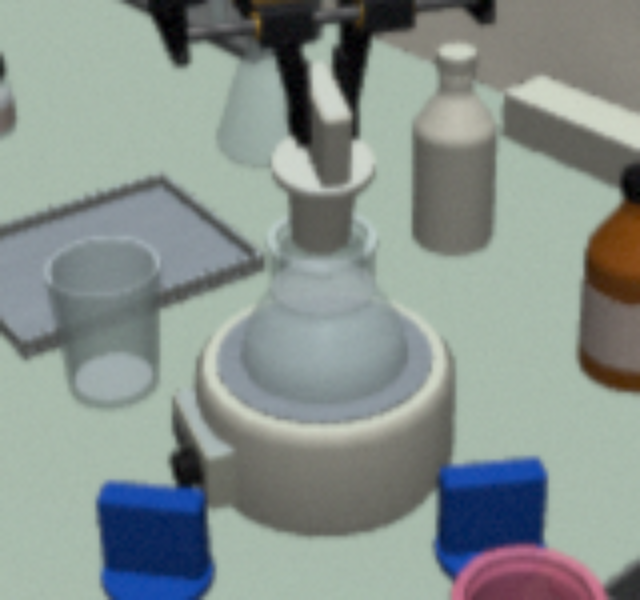

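The flange is clear of the mouth, with only the lower plug still in the neck (crop (325,235)). Rise is about 34 mm and the flask is down, so I'm lifting gently.

Request:
drive_tool(moves=[0,0,-0.05,0,10,0,0,-0.1,0,10,0,0,-0.15,0,10,0,0,-0.2,0,10,0,0,-0.2,0,10])

```text
time_s: 19.12
tool_pos: [0.4816, -0.1485, 0.2367]
tool_rot: [180.0, -0.1, 64.1]
force: [0.7, 0.5, -0.9]
grip_width: 0.0179
grasp_force: 40.0
```

Request:
drive_tool(moves=[0,0,-0.3,0,10,0,0,-0.8,0,10,0,0,-1.4,0,10,0,0,-1.6,0,10,0,0,-1.6,0,10])

```text
time_s: 19.75
tool_pos: [0.4813, -0.1495, 0.3008]
tool_rot: [179.9, -0.0, 64.0]
force: [-0.7, 0.4, -1.5]
grip_width: 0.0177
grasp_force: 40.0
```

```bash
python3 -c "
from h import *
p=rise();fl();cv2.imwrite('pics/s3.png',cv2.resize(p[125:305,200:340,::-1],None,fx=3.3,fy=3.3))
print(*rel([.505,.135,.30],-26))
p,d=env.read_camera('scene');P=pts('scene',d);s=cv2.cvtColor(p,cv2.COLOR_RGB2HSV)
# tray outline: floor/rim near table height, darker greyish
k=((d>0)&(P[...,2]<.03)&(np.hypot(P[...,0]-.505,P[...,1]-.135)<.16)&(abs(p[...,2].astype(int)-p[...,1])<25)&(p[...,2].astype(int)>p[...,1])).astype(np.uint8)
n,l,st,c=cv2.connectedComponentsWithStats(k);i=1+np.argmax(st[1:,4]);q=P[l==i];print(st[i],cv2.minAreaRect((q[:,:2]*1000).astype(np.float32)))
"
```

```text
px/10mm [0.08068152 3.7541199 ]
flange (0.125, -0.625, 0.624) plug (0.125, -0.125, 0.428) flask (0.0, 0.0, 0.996) mantle (0.0, 0.0, 0.998)
flange top 2278 [ 0.49371619 -0.13533581  0.28665739] [ 0.48085204 -0.14946355  0.29985792] [-0.168834    1.09812799 -2.03307063] 19.8
[ 6.66  -2.567 -0.014] 0.0012132150165541588 -25.987867849834455 [ 0.48057855 -0.14945487  0.29937756] [-1.79931384e+02  8.96542108e-03  6.40121429e+01] [ 9.92729965e+00 -1.09349060e+00  4.26567968e+00  9.65852929e+01
  7.64223937e-02  8.45741735e+01 -1.18029782e+01]
[ 331  190   65   74 3427] ((507.8403625488281, 136.28427124023438), (157.4215850830078, 200.4608154296875), 82.65454864501953)
```

View pics/s3.png

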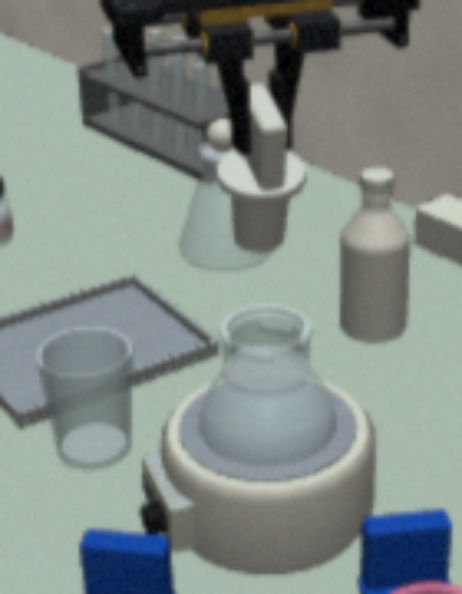

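The stopper is out (crop (262,185)), the flask is down, and the mantle and beaker are unmoved. The tray centre is (0.508,0.136).

Request:
drive_tool(moves=[1.3,-0.5,0,0,10,2.7,-1.0,0,0,10,4.1,-1.5,0,0,10,5.5,-2.0,0,0,10,6.7,-2.5,0,0,10])

```text
time_s: 20.52
tool_pos: [0.508, 0.1373, 0.2992]
tool_rot: [-179.9, 0.0, 64.1]
force: [0.5, -0.2, -0.7]
grip_width: 0.0175
grasp_force: 40.0
```

Request:
drive_tool(moves=[0,0,1.0,0,10,0,0,2.2,0,10,0,0,2.6,0,10,0,0,2.6,0,10])

```text
time_s: 21.02
tool_pos: [0.508, 0.1347, 0.1954]
tool_rot: [-179.9, 0.1, 64.0]
force: [-0.3, 0.9, -0.5]
grip_width: 0.018
grasp_force: 40.0
```

```bash
cat >> h.py <<'E'
def tilt():
    o=env.get_obs();p,d,P=wrist();s=cv2.cvtColor(p,cv2.COLOR_RGB2HSV);z=o["tool_pos"][2]
    k=(d>0)&(P[...,2]>z-.03)&(P[...,2]<z+.003)&(s[...,1]<70)&(s[...,2]>90)&(np.hypot(P[...,0]-o["tool_pos"][0],P[...,1]-o["tool_pos"][1])<.036)
    R=Ro.from_euler("xyz",o["tool_rot"],degrees=True).as_matrix();q=(P[k]-o["tool_pos"])@R
    for _ in range(4):
        A=np.c_[q[:,:2],np.ones(len(q))];c=np.linalg.lstsq(A,q[:,2],rcond=None)[0];r=abs(A@c-q[:,2]);q=q[r<2.0*np.median(r)+1e-4]
    print("n",len(q),"slopes deg",np.degrees(np.arctan(c[:2])),"axis dist below TCP mm",c[2]*1e3,o["tool_pos"],o["force"],o["time_s"]);return p
E
python3 -c "
from h import *
p=tilt();cv2.imwrite('pics/w2.png',p[...,::-1])"
```

```text
n 1652 slopes deg [-10.40602737  -0.0663117 ] axis dist below TCP mm 15.70198430343753 [0.50796087 0.13468002 0.19538186] [-0.27489659  0.89658418 -0.53249513] 21.025
```

View pics/w2.png

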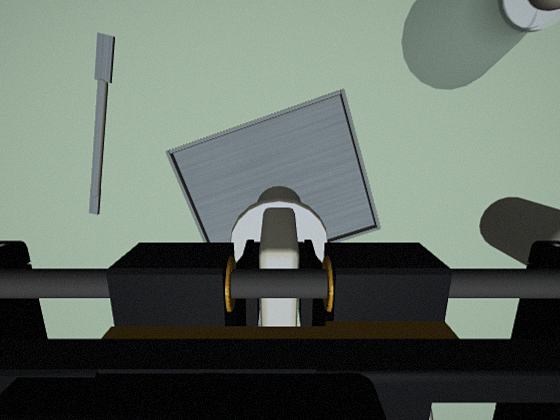

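The stopper hangs tilted 10.4° with the foot towards tool +x (foot at pixel (278,192)). I'll touch down lightly, then draw the tool towards +x to right it.

Request:
drive_tool(moves=[-0.1,0,1.3,0,10,-0.2,0,2.5,0,10,-0.2,0,2.75,0,10,-0.2,0,2.8,0,10], squeeze=20)

```text
time_s: 21.58
tool_pos: [0.5066, 0.1283, 0.086]
tool_rot: [179.9, -0.1, 64.0]
force: [0.2, 0.8, -1.0]
grip_width: 0.0176
grasp_force: 20.0
```

Request:
drive_tool(moves=[0,0,0.05,0,10,0,0,0.1,0,10,0,0,0.1,0,10], squeeze=10)

```text
time_s: 21.95
tool_pos: [0.5055, 0.128, 0.0809]
tool_rot: [179.9, -0.0, 64.0]
force: [0.1, 0.5, -1.5]
grip_width: 0.018
grasp_force: 10.0
```

Request:
drive_tool(moves=[0,0,0.04,0,10,0,0,0.08,0,10,0,0,0.1,0,10,0,0,0.1,0,10])

```text
time_s: 22.45
tool_pos: [0.5071, 0.1294, 0.0792]
tool_rot: [179.8, -0.2, 64.0]
force: [-1.1, 1.4, 11.9]
grip_width: 0.0181
grasp_force: 10.0
```

Request:
drive_tool(moves=[0.12,0,0,0,10,0.24,0,0,0,10,0.36,0,0.02,0,10,0.45,0,0.03,0,10,0.45,0,0.03,0,10], squeeze=8)

```text
time_s: 23.08
tool_pos: [0.5139, 0.1445, 0.0763]
tool_rot: [179.9, -0.1, 64.0]
force: [-1.9, -0.2, 7.5]
grip_width: 0.018
grasp_force: 8.0
```

```bash
python3 -c "
from h import *
tilt()"
```

```text
n 1161 slopes deg [2.26000463 0.19869101] axis dist below TCP mm 13.405450342659904 [0.51386837 0.14452681 0.07631655] [-1.92614464 -0.15386946  7.47951264] 23.075
```

It is nearly upright and standing on the tray floor. I'll ease off, release and retreat.

Request:
drive_tool(moves=[-0.03,0,-0.02,0,10,-0.03,0,-0.03,0,18,-0.03,0,-0.03,0,22,-0.03,0,-0.03,0,40,-0.03,0,-0.03,0,40], squeeze=4)

```text
time_s: 23.75
tool_pos: [0.5122, 0.1429, 0.0759]
tool_rot: [-180.0, 0.0, 64.0]
force: [0.7, 0.3, -0.1]
grip_width: 0.0344
grasp_force: 0.0
```

Request:
drive_tool(moves=[0,0,-0.4,0,40,0,0,-1.2,0,40,0,0,-2.6,0,40,0,0,-3.6,0,40,0,0,-3.6,0,40])

```text
time_s: 24.38
tool_pos: [0.5148, 0.1438, 0.2255]
tool_rot: [179.6, -0.3, 64.0]
force: [0.7, 0.5, -0.5]
grip_width: 0.0397
grasp_force: 0.0
```

```bash
python3 -c "
from h import *
p=rise();print(env.get_obs()['force'])
q,d=env.read_camera('scene')
cv2.imwrite('pics/end.png',np.hstack([cv2.resize(p[120:320,130:400],(400,296)),cv2.resize(q[120:320,130:400],(400,296))])[...,::-1])
p,d,P=wrist();k=(d>0)&(np.hypot(P[...,0]-.514,P[...,1]-.144)<.03);z=P[k][:,2];print(np.percentile(z,[50,90,99]))"
```

```text
px/10mm [0.08068152 3.7541199 ]
flange (0.125, -0.625, 0.632) plug (0.25, -0.25, 0.429) flask (0.0, 0.0, 0.996) mantle (0.0, 0.0, 0.998)
[-0.16659519 -0.82250309 -0.3989325 ]
[0.32967991 0.34183273 0.34388402]
```

View pics/end.png

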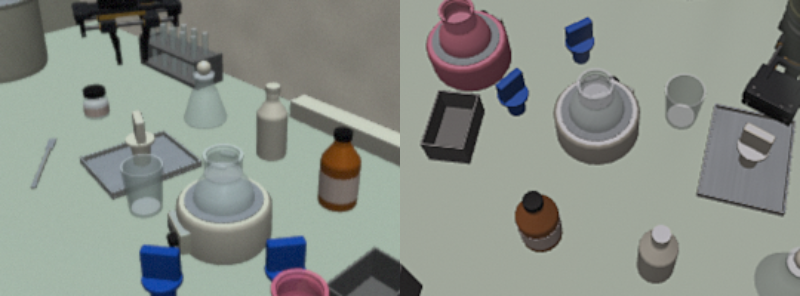

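The stopper stands upright in the tray (left (138,135), right (755,140)). The flask is down in its well and the bystanders are in place.

```bash
python3 -c "
from cell import env
print(env.sign_off())"
```

```text
the job is handed in; nothing more can be done
None
```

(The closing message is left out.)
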